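Open the digestion block with its lift lever

ROBOT

A 6-joint arm with a two-finger parallel gripper is mounted at the origin on a cart in front of the work surface, level with it; the furniture and walls round the work are solid. World frame = base frame: x ahead of the robot, y to its left, z up, the work surface at z = 0. Lengths are in m, angles in rad, forces in N, time in s.
With the tool pointing down it reaches from about 0.35 to 0.85 m from the base axis. Payload 8.1 kg.
Tool frame: the origin (TCP) lies at the very end of the fingers, on their centre line; the grasp point (between the pads) lies 19 mm behind it (r.pinch_z is the distance from the TCP to the grasp point, in m); x points along the fingers, y is the direction in which the jaws open and shut, and the axes are right-handed (so a half turn about x gives the same grasp; the last joint's range is limited). The gripper opens to 85 mm and grips with 20 to 120 N. Pads are 22 mm wide; open, the fingers measure 114 mm over their backs; the gripper's body (76 mm by 85 mm) begins 54 mm behind the grasp point. The pads swing forward as they close: fully open they stand 13 mm farther back than shut.
Start: joints at [-1.299, 0.13, 1.488, -0, 1.523, -0.085], TCP at [0.21, -0.562, 0.231] pointing down, gripper open.
Joint ranges: [-2.96, 2.96], [-0.89, 2.26], [0.02, 2.5], [-1.34, 4.48], [0, 2.73], [-2.66, 2.66]. Speed limits (rad/s): [2.39, 2.39, 2.79, 3.14, 3.14, 3.14].

INTERFACE

Orientations are given as a rotation vector (axis times angle).
In Python, from cell import observe, optics, r gives the robot as it stands.
- The arm moves only by the tool send_rows, never from a script. Its argument "plan" is a list of rows, each a list of 2 entries, a list of its own where there are three numbers: the shift along the tool's x, y, z in cm, then the turn about the tool's x in degrees. A call has 1 to 8 rows; each row is the pose to reach, as a shift and turn from the pose measured when the call began, along the tool's axes at that moment; what a row does not reach only later rows make up. A row lasts 1/12 s, in which the tool goes at most 41.7 mm and 7.16 degrees, less where a joint would pass 70% of its speed; a pose out of reach is approached as far as the arm can. A call with a gripper value outside its range is refused whole. "hand" is the closure, from 0 (fully open) to 1 (shut), set as the call begins (left out, the last holds). The fingers move at their own pace and stop on an object; the grip force is fixed at half the most. Time passes only in rows, so rows that repeat a pose let the fingers close. It gives the time, the measured TCP pose, the force and the opening at its end, in the units of the state.
- observe(): the state, without advancing time (a new reading comes with each control period).
- optics.get_image(name): name is "scene" or "top" or "wrist"; returns the picture (420x560x3 uint8, red, green, blue); there is no depth.
- optics.get_calibration(name): a dict with "mtx" (3x3 intrinsics, pixels), "extrinsics" (4x4, takes a point from world to camera coordinates); the wrist camera has in their place "T_tool_cam" (4x4, takes a point from camera to tool coordinates, whose origin is the TCP and whose axes are the tool frame's). Camera axes: x right, y up, looking along -z (the intrinsics and any distortion apply to the point x, -y, -z); pixel columns grow to the right and rows downward; lengths in m; the calibration is good to about 2 mm. A picture is of the moment at which its call begins: read the wrist's pose just before it. get_calibration takes no time and is no camera call.
- r.close_job(): hands the job in, once; it reports no verdict.
The state is a dict: "clock": time; "joint_pos": joint angles; "qd": joint speeds; "joint_torque": joint torques, N m; "position": TCP position; "tcp_rot": TCP orientation; "wrist_force": force on the tool from outside, world axes, zero at the start; "ft_torque": the same for the moment, N m; "opening": finger opening in m.
Only numpy, scipy, OpenCV 4.12 (cv2) and the standard library are available. Lean on these libraries where they do the work, as an engineer would, in place of code of your own. Each camera call takes 0.05 s, during which the arm holds its last target.

TASK

Open the digestion block: push the catch on its front ledge round to the left as far as it goes, clear of the cover. Then press the lever's pedal right down, so that its short end raises the heavy cover, and with the pedal still down push it to the right and let it come up under the keeper hook, which holds the cover open. Only push and press: never touch the cover, do not lift the pedal, leave the small things on the bench alone.

Things in the scene. Friction and masses are not known exactly. Their poses are not given: they have to be found in the camera images.
- digestion_block: White tube-digestion block, housing 250 x 210 x 110 mm, fixed. Origin: middle of its underside on the bench (front face 140 mm to -x, back 110 mm to +x, sides 105 mm to either y). Axes: x back, away from its front panel; y to its left; z up. A foot plate on its right side (to y = -218 mm) carries the lever stand and the keeper hook.
- catch_peg (a point): Top centre of the black upright peg (14 mm thick, 26 mm tall) on the flat steel swing catch on the front ledge. The catch turns about a fixed upright pin at block x = -118, y = 0 mm; the peg circles it at 36 mm radius, bar top at z = 126 mm, peg top at z = 151 mm. With the catch shut the peg points to the front (-x).
- catch (a joint): Angle of the swing catch, rad. 0: its tongue lies over the cover's front lip and locks the cover. Grows as the peg is pushed to the block's left (+y) and round towards the block; clear of the lip from 1.15, stop at 1.57 (peg beside its pin, at +y). Stays where it is left; needs about 1 N at the peg.
- pedal (a point): Centre of the top of the pedal at the lever's long end, 200 mm from its pivot: a ribbed black tread 58 mm wide between two upright side flanges (4 mm thick, 10 mm above the tread) and 46 mm long. About 0.155 m above the bench at rest, about 0.045 m when fully down. Frame as the lever's: x towards the pivot, z out of the tread, which lies 16 mm above the bar's mid-line through the pivot.
- lever (a joint): Pitch of the lever, rad. 0: at rest, pedal up, the short arm (55 mm) resting under the steel roller on the cover's right side. Grows as the pedal goes down, stop at 0.56. Needs about 6 to 16 N on the pedal; let go, it comes up again under the cover's weight. The pivot is at block x = 0, y = -150, z = 100 mm; at 0 the lever slopes up 0.2 rad towards the pedal.
- clevis (a joint): Swing of the lever about the upright axis of its stand (block x = 0, y = -150 mm), rad. 0: lever parallel to the block's side. Grows as the pedal is pushed to the right (-y of the block), away from the block: 1 rad = 200 mm at the pedal. Stops at -0.06 and 0.31. Moves with about 1 to 2 N at the pedal, and stays.
- keeper_mouth (a point): Middle of the slot under the keeper hook, a bent 8 mm steel rod to the right of the lever, 125 mm ahead of the pivot: its post stands 15 mm right of this point, its top bar runs left at 83 mm above the bench, its tip turns 10 mm down. The lever bar (10 mm wide, 16 high) passes under the tip only when lever exceeds 0.48, and is in the slot at clevis above 0.24; held, lever is about 0.40.
- cover_front (a point): Middle of the front lip of the heavy dark grey metal cover (185 x 220 x 22 mm, 1.4 to 2.3 kg); 118 mm above the bench when shut. The cover is hinged along its back edge (block x = 90, z = 118 mm, 190 mm behind this point), so the front rises: to about 0.215 m with the lever held by the hook, 0.265 m at full press. Only the lever's short arm, under the roller on its right side, raises it; it falls shut if the lever is let up.
- petri_1: Bystander: empty glass dish, 60 mm across, 14 mm tall, loose on the bench in front of the block. Origin: centre of its underside.
- dropper_1: Bystander: small brown dropper bottle with black teat, 33 mm across, 88 mm tall, loose on the bench, front left of the block. Origin: centre of its underside.
- reagent_1: Bystander: small reagent bottle with a screw cap, 43 mm across, 95 mm tall, loose on the bench, left of the block. Origin: centre of its underside.

How it is judged:
On the way, in this order (a step that is already met when the one before it is completed fails the run):
1. the catch is turned clear while the cover is still shut (value of joint catch above 1.2 rad and height (world z) of cover_front below 0.126 m), for 0.2 s.
2. the pedal is pressed right down and the lever has raised the cover, catch still clear (value of joint lever above 0.47 rad and height (world z) of cover_front above 0.205 m and value of joint catch above 1.2 rad), for 0.1 s.
At the end, for the whole second after the job is handed in: Catch turned clear (over 1.2 rad); lever held down by the hook (lever 0.32 to 0.46, clevis over 0.2) and at rest; front edge of the cover over 0.195 m above the bench; the three bystanders within 15 mm of where they stood; robot clear of everything (height (world z) of cover_front above 0.195 m and value of joint lever between 0.32 and 0.46 rad and value of joint clevis above 0.2 rad and value of joint catch above 1.2 rad and velocity of joint lever between -0.05 and 0.05 rad/s and distance of each of petri_1, dropper_1, reagent_1 from where it was at the start of the episode below 0.015 m); the robot touches nothing.
It fails at once if the robot touches the cover (contact force between any of the fingers, the arm and cover above 1 N).
It fails at once if the pedal is lifted off its rest (value of joint lever below -0.06 rad).
It fails at once if a bystander is lifted, carried or pushed away (distance of any of petri_1, dropper_1, reagent_1 from where it was at the start of the episode above 0.015 m).
It also fails if it takes over 54 s, if anything falls off the work surface, if the arm or the gripper's body presses on something with over 40 N, if the wrist force passes 120 N, or if a joint passes its speed limit or range.

## Working session

There is one attempt and no reset: what is moved stays moved. The work goes in short steps, Python scripts to look and compute and a tool call to move; the robot and the scene stay as the last step left them, time stands still between calls to the robot, and variables do not carry over. Pictures are saved under pics/ and viewed, and the job is handed in when it is done.

Besides the shell and the picture viewer there is one more tool, called after ">>>" as a command line: name --argument value ..., lists and objects as JSON in quotes. send_rows: Moves the arm, as the interface text tells. Its arguments: {"type":"object","properties":{"plan":{"type":"array","items":{"type":"array"}},"hand":{"type":"number"}},"required":["plan"]}

```bash
ls; mkdir -p pics; python3 - <<'E'
from cell import observe, optics, r
import cv2,numpy as np
s=observe(); print(s)
for n in ("scene","top"):
    im=optics.get_image(n); cv2.imwrite(f"pics/{n}0.png",cv2.cvtColor(im,cv2.COLOR_RGB2BGR))
    c=optics.get_calibration(n); print(n,c)
print(optics.get_calibration("wrist"))
E
```

```text
pics
{'clock': 0.0, 'joint_pos': array([-1.29940160e+00,  1.31153064e-01,  1.48928709e+00, -1.86250240e-06,
        1.52300708e+00, -8.53994185e-02]), 'qd': array([-1.10331602e-05,  2.07387955e-04, -5.45237980e-04,  1.36786006e-03,
       -6.43596458e-04,  9.61530897e-04]), 'joint_torque': array([ 2.15797292e-03, -5.69398391e+01, -5.00543332e+01,  8.89179751e-05,
        1.47005136e-02, -5.29179329e-05]), 'position': array([ 0.20943462, -0.56166876,  0.23024499]), 'tcp_rot': array([ 2.02768419,  0.3675546 , -2.02804288]), 'wrist_force': array([-0.11143881,  0.44506502, -0.63172507]), 'ft_torque': array([-0.02357894,  0.03713271, -0.00932229]), 'opening': 0.08555195783452275}
scene {'mtx': array([[483.44951204,   0.        , 273.90084594],
       [  0.        , 483.44951204, 214.27292924],
       [  0.        ,   0.        ,   1.        ]]), 'extrinsics': array([[-0.90666393, -0.42133768, -0.02085846,  0.62576703],
       [ 0.1757768 , -0.4222721 ,  0.88926306, -0.06132442],
       [-0.38348798,  0.80259631,  0.45692028, -1.10130868],
       [ 0.        ,  0.        ,  0.        ,  1.
[... 258 characters left out ...]
    [ 0.96589361,  0.11480164,  0.23209938, -0.61015702],
       [-0.23014567, -0.03017475,  0.97268826, -0.8463845 ],
       [ 0.        ,  0.        ,  0.        ,  1.        ]])}
{'mtx': array([[292.86625837,   0.        , 280.11782605],
       [  0.        , 292.86625837, 213.24441441],
       [  0.        ,   0.        ,   1.        ]]), 'T_tool_cam': array([[ 7.91383728e-04,  3.20455496e-01, -9.47263242e-01,
        -1.41820226e-01],
       [ 9.99999683e-01, -1.74919310e-04,  7.76267453e-04,
         6.89443953e-04],
       [ 8.30645391e-05, -9.47263556e-01, -3.20455533e-01,
        -8.20669567e-02],
       [ 0.00000000e+00,  0.00000000e+00,  0.00000000e+00,
         1.00000000e+00]])}
```

View pics/scene0.png

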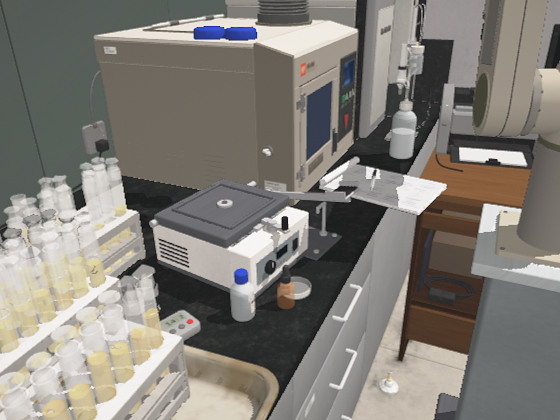

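View pics/top0.png

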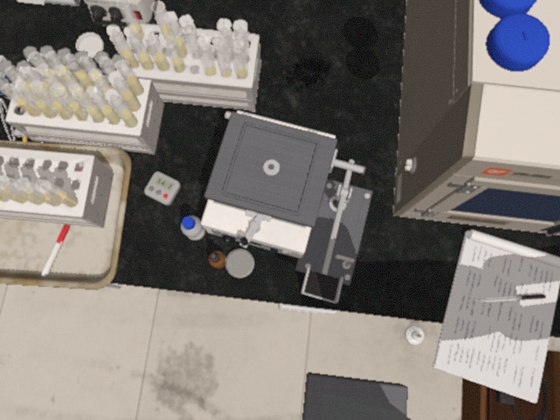

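The scene view shows the block at about (225,230) with the peg at (285,222). In the top view the cover is centred at (270,167), the catch at (255,228), and the pedal at about (322,288). I'll enlarge both.

```bash
python3 - <<'E'
import cv2
a=cv2.imread("pics/top0.png"); cv2.imwrite("pics/topc.png",cv2.resize(a[100:310,170:390],None,fx=3.6,fy=2.85,interpolation=cv2.INTER_CUBIC)[:600,:800])
cv2.imwrite("pics/topc.png",cv2.resize(a[100:310,170:390],None,fx=2.8,fy=2.8,interpolation=cv2.INTER_CUBIC))
b=cv2.imread("pics/scene0.png"); cv2.imwrite("pics/scenec.png",cv2.resize(b[150:330,150:370],None,fx=3.2,fy=3.2,interpolation=cv2.INTER_CUBIC))
E
```

```text
(no output)
```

View pics/topc.png

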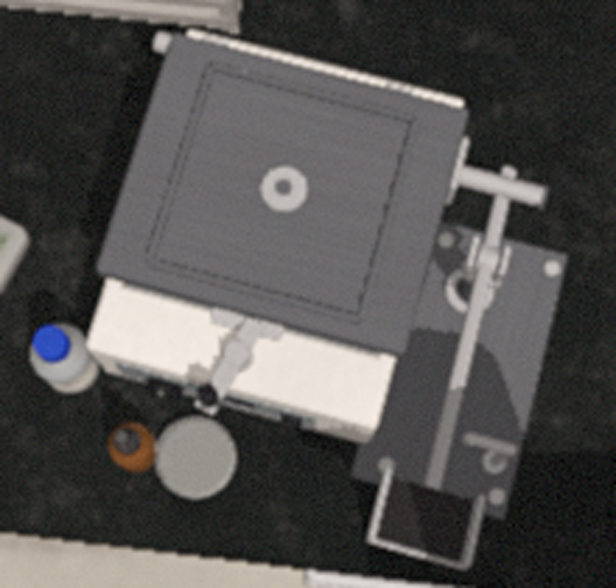

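View pics/scenec.png

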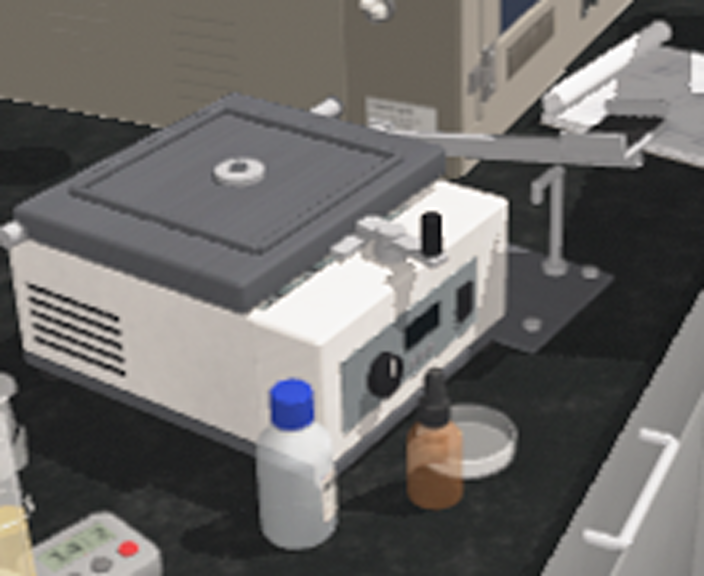

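```bash
cat > h.py <<'E'
import numpy as np
from cell import optics
def ray(n,px):
    c=optics.get_calibration(n);E=c["extrinsics"];K=c["mtx"];R=E[:3,:3];t=E[:3,3]
    p=np.linalg.inv(K)@[px[0],px[1],1]; d=R.T@(p*[1,-1,-1]); return -R.T@t,d/np.linalg.norm(d)
def onz(n,px,z):
    o,d=ray(n,px); return o+d*(z-o[2])/d[2]
def tri(a,b):
    o1,d1=a;o2,d2=b
    s=np.linalg.lstsq(np.c_[d1,-d2],o2-o1,rcond=None)[0]
    p,q=o1+s[0]*d1,o2+s[1]*d2; return (p+q)/2,np.linalg.norm(p-q)
def proj(n,P):
    c=optics.get_calibration(n);E=c["extrinsics"];p=E[:3,:3]@P+E[:3,3];q=c["mtx"]@(p*[1,-1,-1]);return q[:2]/q[2]
E
python3 - <<'E'
from h import *
np.set_printoptions(precision=4,suppress=True)
T=lambda x,y:(170+x/2.8,100+y/2.8)
S=lambda x,y:(150+x/3.2,150+y/3.2)
print("peg tri",tri(ray("top",T(207,390)),ray("scene",S(432,215))),onz("top",T(207,390),.151),onz("scene",S(432,215),.151))
print("ring tri",tri(ray("top",T(284,187)),ray("scene",S(239,170))))
for z in (.129,.14):
  C=[onz("top",T(*p),z) for p in((100,270),(402,353),(466,110),(175,35))]
  print(z,*C,[np.linalg.norm(C[i]-C[i-1]) for i in range(4)])
  d=C[0]-C[1];e=C[3]-C[0];f=C[2]-C[1]; print("yaw",np.arctan2(-d[0],d[1]),np.arctan2(e[1],e[0]),np.arctan2(f[1],f[0]))
print("cover FR",tri(ray("top",T(402,353)),ray("scene",S(443,152)))) 
print("cover FL",tri(ray("top",T(100,270)),ray("scene",S(243,290)))) 
for p in((107,282),(88,345),(372,436),(395,355)):print("house",onz("top",T(*p),.11))
print("pedal corners",[onz("top",T(*p),.165) for p in((372,540),(467,563),(485,497),(387,463))])
print("roller",onz("top",T(545,195),.13), "plate",[onz("top",T(*p),.006) for p in((567,255),(500,517))])
print("petri",onz("top",T(197,458),.007),"hookpost",tri(ray("top",T(480,440)),ray("scene",S(555,170))))
E
```

```text
peg tri (array([0.4851, 0.3877, 0.1513]), np.float64(0.0029494616233381593)) [0.4866 0.3883 0.151 ] [0.4838 0.3871 0.151 ]
ring tri (array([0.6347, 0.3553, 0.1383]), np.float64(0.0017949651677409268))
0.129 [0.5641 0.4749 0.129 ] [0.5307 0.2624 0.129 ] [0.7109 0.2347 0.129 ] [0.7438 0.4482 0.129 ] [np.float64(0.18166109110461803), np.float64(0.2150681656566528), np.float64(0.18232974243343036), np.float64(0.21603675576043244)]
yaw -0.15567869900193046 -0.14734218387810433 -0.15267937789464656
0.14 [0.5614 0.4727 0.14  ] [0.5285 0.263  0.14  ] [0.7064 0.2357 0.14  ] [0.7388 0.4464 0.14  ] [np.float64(0.179272587662018), np.float64(0.2122404216915526), np.float64(0.17993244747696752), np.float64(0.21319627664779314)]
yaw -0.1556786990019306 -0.14734218387810413 -0.15267937789464686
cover FR (array([0.5308, 0.2624, 0.129 ]), np.float64(0.00020353135285696678))
cover FL (array([0.5634, 0.4745, 0.1293]), np.float64(0.0012745976035825597))
house [0.5606 0.4723 0.11  ]
house [0.5144 0.4785 0.11  ]
house [0.4747 0.2759 0.11  ]
house [0.5326 0.2659 0.11  ]
pedal corners [array([0.4026, 0.2714, 0.165 ]), array([0.3955, 0.211 , 0.165 ]), array([0.4376, 0.2033, 0.165 ]), array([0.4515, 0.267 , 0.165 ])]
roller [0.654  0.1745 0.13  ] plate [array([0.6495, 0.1331, 0.006 ]), array([0.4389, 0.1691, 0.006 ])]
petri [0.4557 0.4021 0.007 ] hookpost (array([0.4781, 0.1997, 0.0979]), np.float64(0.008964230856343585))
```

```bash
cat >> h.py <<'E'
yaw=-.152
O=np.array([.6448,.3539,0])
def B(x,y,z):
    c,s=np.cos(yaw),np.sin(yaw); return O+np.array([c*x-s*y,s*x+c*y,z])
def lever_pt(q,cl,a,h):  # a along toward pedal from pivot, h above midline
    ang=.2-q
    x=-(a*np.cos(ang)-h*np.sin(ang)); x=-(a*np.cos(ang)-h*np.sin(ang)); z=.1+a*np.sin(ang)+h*np.cos(ang)
    rad=-x
    return B(-rad*np.cos(cl),-.150-rad*np.sin(cl),z)
E
cat > ov.py <<'E'
from h import *
import cv2
def overlay(n,src,out,x0,y0,w,h,f):
    a=cv2.imread(src)[y0:y0+h,x0:x0+w]; a=cv2.resize(a,None,fx=f,fy=f,interpolation=cv2.INTER_CUBIC)
    P=[(B(x,y,.11),(0,0,255)) for x in(-.14,.11) for y in(-.105,.105)]
    P+=[(B(x,y,.129),(0,255,255)) for x in(-.1,.085) for y in(-.11,.11)]
    P+=[(B(-.118,0,.126),(255,0,255))]
    P+=[(B(-.118-.036*np.cos(t),.036*np.sin(t),.151),(0,255,0)) for t in(0,.3,.6,1.57)]
    P+=[(lever_pt(0,0,.2+i*.023,.016+j),(255,255,0)) for i in (-1,1) for j in(0,)]
    P+=[(B(0,-.15,.1),(255,0,0)),(lever_pt(0,0,.2,.016),(255,0,0))]
    for p,c in P:
        u=(proj(n,p)-[x0,y0]+.5)*f-.5; cv2.circle(a,tuple(int(v) for v in u),3,c,-1)
    cv2.imwrite(out,a)
if __name__=="__main__":
    overlay("top","pics/top0.png","pics/ot.png",170,100,220,210,2.8)
    overlay("scene","pics/scene0.png","pics/os.png",150,150,220,180,3.2)
E
python3 ov.py
```

```text
(no output)
```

View pics/ot.png

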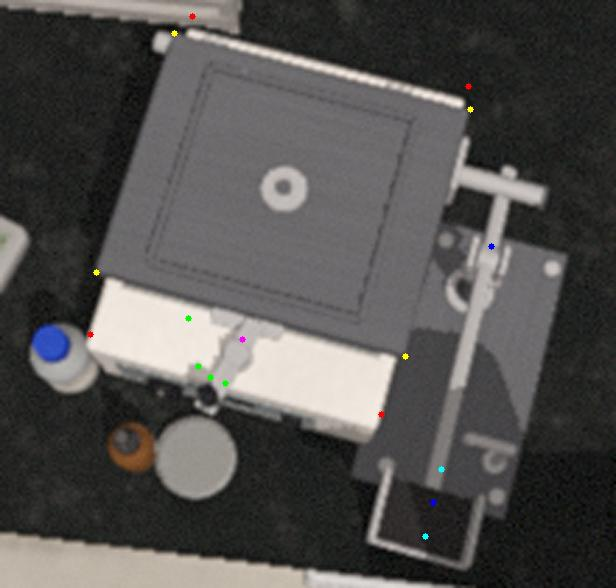

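View pics/os.png

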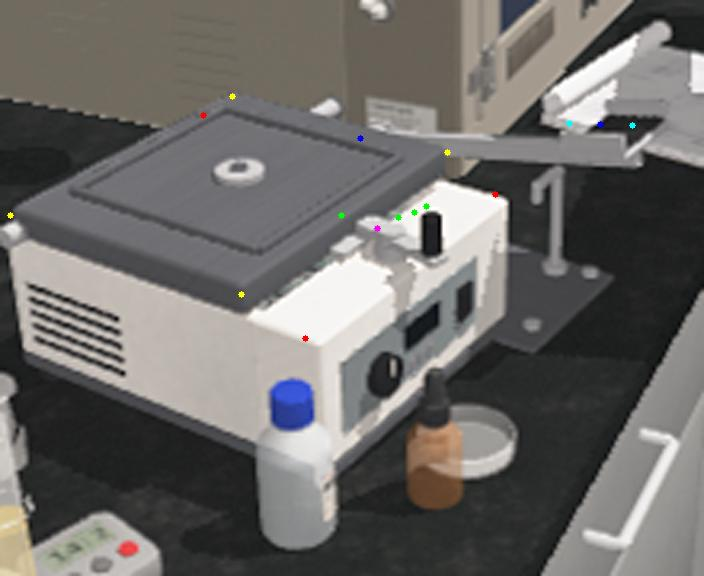

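```bash
sed -i 's/O=np.array.*/O=np.array([.6364,.3552,0])/' h.py; python3 ov.py; python3 -c "
from h import *
print(lever_pt(0,0,.2,.016),lever_pt(.56,0,.2,.016),lever_pt(.56,.31,.2,.016))
for t in(0,.25,1.57):print(t,B(-.118-.036*np.cos(t),.036*np.sin(t),.151))
print(B(-.125,-.195,.08))"
```

```text
[0.42307643 0.23612759 0.15541493] [0.42309506 0.23612474 0.0445195 ] [0.42327366 0.17659117 0.0445195 ]
0 [0.48417559 0.37851797 0.151     ]
0.25 [0.48663042 0.38715236 0.151     ]
1.57 [0.52518313 0.40865627 0.151     ]
[0.48331522 0.18137523 0.08      ]
```

View pics/ot.png

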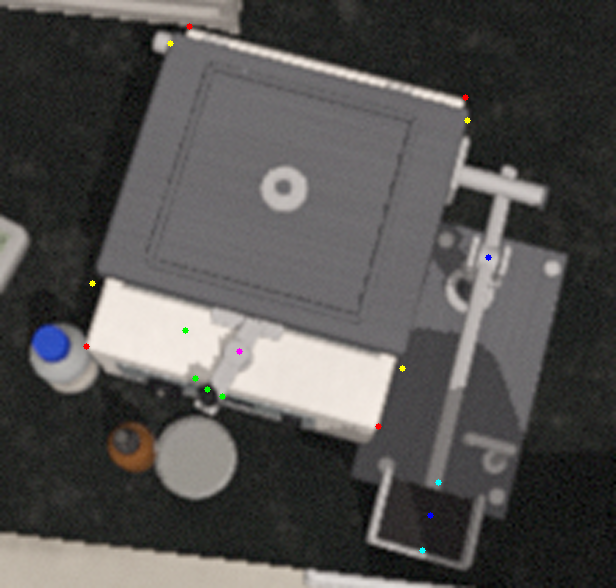

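View pics/os.png

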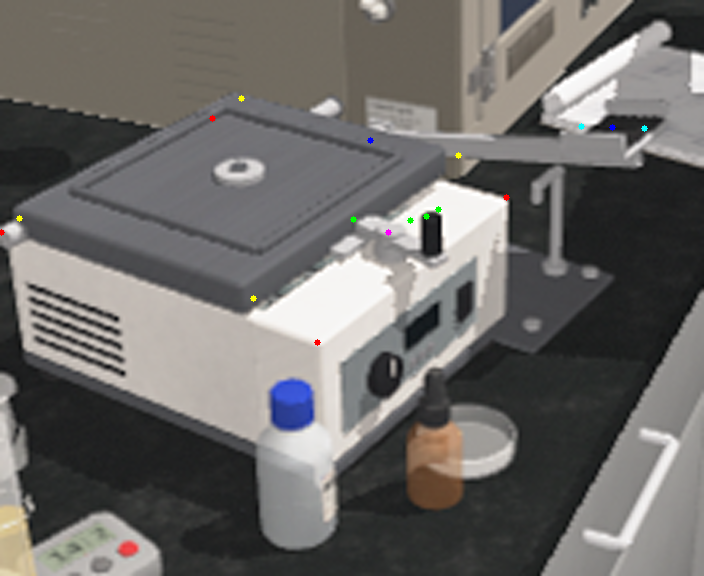

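The refined overlay fits: the peg sits between the catch = 0 and 0.3 marks, and the pedal centre and pivot marks land on the parts. Next I'll check the tool axes and any obstacles on the route.

```bash
python3 - <<'E'
from h import *
from cell import observe
from scipy.spatial.transform import Rotation as R
np.set_printoptions(precision=3,suppress=True)
s=observe(); print(R.from_rotvec(s["tcp_rot"]).as_matrix())
print("oven corner bottom",onz("top",(395,215),0),"oven front top",onz("top",(470,165),.3))
print("paper",[onz("top",p,.0) for p in((470,232),(437,365),(540,395))], tri(ray("top",(470,232)),ray("scene",(357,160))), tri(ray("top",(437,365)),ray("scene",(445,187))))
E
```

```text
[[-0.     0.349 -0.937]
 [ 0.002 -0.937 -0.349]
 [-1.    -0.002 -0.   ]]
oven corner bottom [0.603 0.079 0.   ] oven front top [0.622 0.04  0.3  ]
paper [array([ 0.584, -0.086,  0.   ]), array([ 0.299, -0.024,  0.   ]), array([ 0.267, -0.231,  0.   ])] (array([ 0.513, -0.044,  0.118]), np.float64(0.08753555080003984)) (array([0.272, 0.002, 0.09 ]), np.float64(0.06655623810653315))
```

```bash
python3 - <<'E'
from cell import optics
import cv2
cv2.imwrite("pics/w0.png",cv2.cvtColor(optics.get_image("wrist"),cv2.COLOR_RGB2BGR))
E
```

```text
(no output)
```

View pics/w0.png

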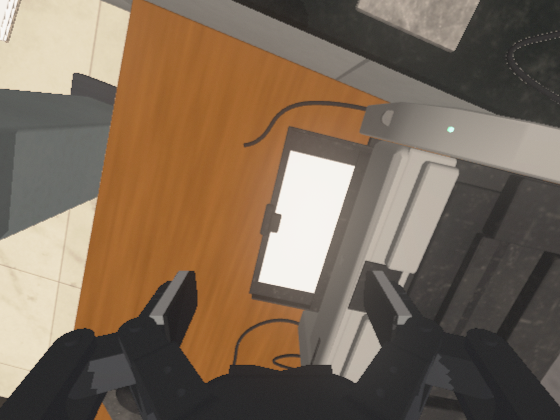

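>>> send_rows --plan '[[[-5,-11,-10],-15],[[-7,-22,-19],-30],[[-7,-30,-26],-45],[[-7,-38,-33],-61],[[-7,-45.3,-39.3],-61],[[-7,-45.3,-39.3],-61],[[-7,-45.3,-39.3],-61],[[-7,-45.3,-39.3],-61]]' --hand 1

```text
clock: 0.82
position: [0.325, -0.2523, 0.2782]
tcp_rot: [1.362, 1.105, -1.361]
wrist_force: [1.3, 0.2, 0.0]
opening: 0.0
```

```bash
cat >> h.py <<'E'
from scipy.spatial.transform import Rotation as Rot
def to(P,s=None):
    from cell import observe
    s=s or observe(); M=Rot.from_rotvec(s["tcp_rot"]).as_matrix()
    d=M.T@(np.array(P)-s["position"])*100
    yw=np.array([np.cos(yaw),np.sin(yaw),0]); v=M.T@yw; turn=np.degrees(np.arctan2(v[2],v[1]))
    return np.round(d,2),round(turn,1)
E
python3 - <<'E'
from h import *
from cell import observe
s=observe();print(s["joint_pos"],s["qd"])
print(to(B(-.160,-.025,.28)),B(-.160,-.025,.28))
E
```

```text
[-7.85640305e-01 -4.12828551e-01  1.89650203e+00  8.54911997e-04
  1.65906275e+00 -5.77160177e-01] [ 1.07400081 -0.50729443  0.29851492  0.00497771  0.19958889 -0.4212817 ]
(array([ -0.1 ,   2.07, -62.48]), np.float64(-3.2)) [0.47445938 0.3547147  0.28      ]
```

>>> send_rows --plan '[[[0,3,-6],-3],[[0,5,-12],-3],[[0,6,-18],-3],[[0,6,-24],-3],[[0,6,-30],-3],[[0,6,-36],-3],[[0,6,-42],-3],[[0,6,-45],-3]]'

```text
clock: 1.48
position: [0.447, 0.054, 0.2785]
tcp_rot: [1.324, 1.132, -1.323]
wrist_force: [0.7, -0.4, -0.2]
opening: 0.0001
```

```bash
python3 - <<'E'
from h import *
print(to(B(-.160,-.025,.28)))
E
```

```text
(array([ -0.11,  -1.96, -30.13]), np.float64(-0.2))
```

>>> send_rows --plan '[[[0,0,-4],0],[[0,0,-8],0],[[0,-0.5,-12],0],[[0,-1,-16],0],[[0,-1.5,-20],0],[[0,-2,-24],0],[[0,-2,-28],0],[[0,-2,-30],0]]'

```text
clock: 2.15
position: [0.473, 0.3576, 0.2781]
tcp_rot: [1.322, 1.135, -1.321]
wrist_force: [0.8, -0.2, 0.1]
opening: 0.0
```

>>> send_rows --plan '[[[0,0,0],0],[[0,0,0],0]]'

```text
clock: 2.32
position: [0.4722, 0.3588, 0.277]
tcp_rot: [1.319, 1.137, -1.321]
wrist_force: [0.6, -0.3, 0.2]
opening: 0.0003
```

```bash
python3 - <<'E'
from h import *
from cell import observe
import cv2
print(to(B(-.160,-.025,.136)),observe()["wrist_force"])
for n in("wrist","top"): cv2.imwrite(f"pics/{n}1.png",cv2.cvtColor(optics.get_image(n),cv2.COLOR_RGB2BGR))
E
```

```text
(array([14.1 ,  0.32,  0.38]), np.float64(0.1)) [ 0.55331656 -0.28058815  0.20852867]
```

View pics/wrist1.png

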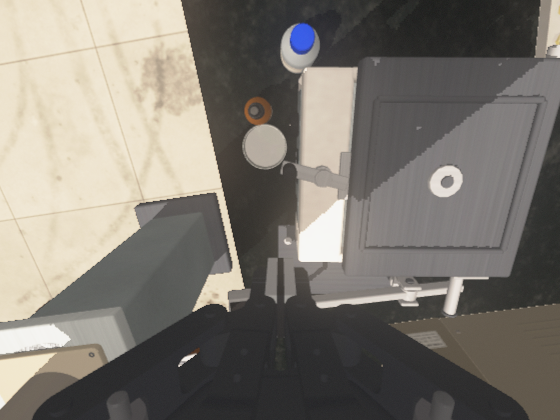

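View pics/top1.png

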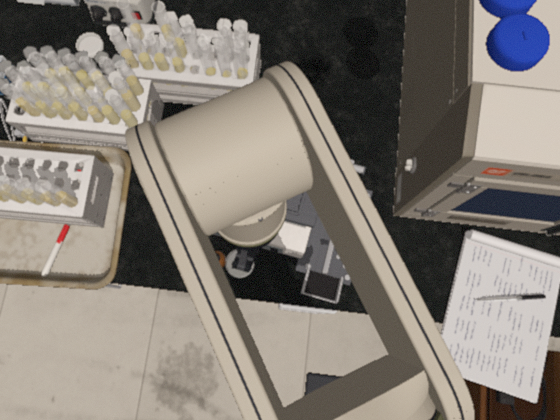

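The wrist view shows the peg at about (286,168), the catch pin at (322,177), and the shut fingertips at about (280,260–340). I'll check these against the model.

```bash
python3 - <<'E'
from h import *
from cell import observe
import cv2
s=observe();M=Rot.from_rotvec(s["tcp_rot"]).as_matrix();c=optics.get_calibration("wrist");T=c["T_tool_cam"]
def w(px,z):
    p=np.linalg.inv(c["mtx"])@[*px,1]; d=M@T[:3,:3]@(p*[1,-1,-1]); o=s["position"]+M@T[:3,3]; return o+d*(z-o[2])/d[2]
def blk(P):
    d=P-O;C,S=np.cos(yaw),np.sin(yaw);return np.round([C*d[0]+S*d[1],-S*d[0]+C*d[1],P[2]],4)
for px,z in(((286,168),.151),((322,177),.13),((346,276),.129),((359,58),.129),((300,68),.11),((298,262),.11)): print(px,blk(w(px,z)))
# tcp projection
p=np.linalg.inv(T)@[0,0,0,1]; q=c["mtx"]@(p[:3]*[1,-1,-1]); print(q/q[2])
a=cv2.imread("pics/wrist1.png"); cv2.imwrite("pics/w1c.png",cv2.resize(a[80:360,200:400],None,fx=2,fy=2,interpolation=cv2.INTER_CUBIC))
E
```

```text
(286, 168) [-0.1569  0.012   0.151 ]
(322, 177) [-0.1205 -0.0007  0.13  ]
(346, 276) [-0.0883 -0.114   0.129 ]
(359, 58) [-0.0922  0.1061  0.129 ]
(300, 68) [-0.1433  0.1007  0.11  ]
(298, 262) [-0.1415 -0.1064  0.11  ]
[280.31761247 271.7236133    1.        ]
```

View pics/w1c.png

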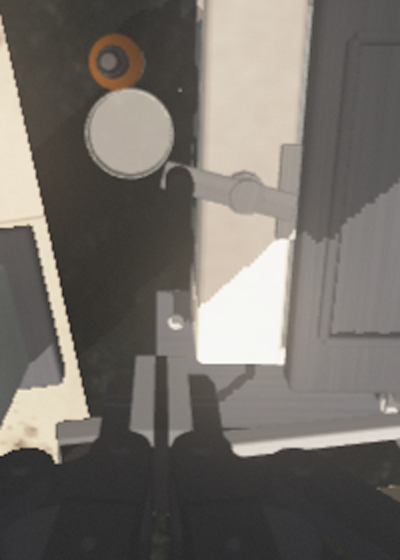

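>>> send_rows --plan '[[[3,0.5,0.4],0],[[6,0.5,0.4],0],[[9,0.5,0.4],0],[[11.5,0.5,0.4],0],[[13.3,0.5,0.4],0],[[14.3,0.5,0.4],0],[[14.3,0.5,0.4],0],[[14.3,0.5,0.4],0]]'

```text
clock: 3.08
position: [0.4772, 0.3515, 0.1352]
tcp_rot: [1.322, 1.134, -1.323]
wrist_force: [0.7, 1.1, 0.1]
opening: 0.0002
```

```bash
cat >> h.py <<'E'
def blk(P):
    d=P-O;C,S=np.cos(yaw),np.sin(yaw);return np.round([C*d[0]+S*d[1],-S*d[0]+C*d[1],P[2]],4)
E
python3 - <<'E'
from h import *
from cell import observe
print(blk(observe()["position"]),observe()["wrist_force"],to(B(-.158,-.025,.134)))
# pusher path: contact circle-ish
for t in(.3,.5,.7,.9,1.1,1.3,1.45,1.57):
    peg=np.array([-.118-.036*np.cos(t),.036*np.sin(t)]);n=np.array([np.sin(t),np.cos(t)])
    # box half (8,11) support vs peg radius 7
    k=min(8/max(n[0],1e-6),11/max(n[1],1e-6))/1000
    c=peg-n*(.007+k); print(t,peg.round(4),c.round(4))
E
```

```text
[-0.1568 -0.0277  0.1352] [0.72990215 1.06996803 0.06943654] (array([ 0.12, -0.12, -0.27]), np.float64(-0.1))
0.3 [-0.1524  0.0106] [-0.1579 -0.007 ]
0.5 [-0.1496  0.0173] [-1.59e-01  1.00e-04]
0.7 [-0.1455  0.0232] [-0.158   0.0083]
0.9 [-0.1404  0.0282] [-0.1539  0.0175]
1.1 [-0.1343  0.0321] [-0.1486  0.0248]
1.3 [-0.1276  0.0347] [-0.1424  0.0306]
1.45 [-0.1223  0.0357] [-0.1373  0.0339]
1.57 [-0.118  0.036] [-0.133  0.036]
```

>>> send_rows --plan '[[[0,0,-1],0],[[0,-0.2,-2],0],[[0,-0.2,-2.8],0],[[0,-0.2,-3.2],0],[[0,-0.1,-3.6],0],[[0,0.1,-4.1],0],[[0,0.3,-4.5],0],[[0,0.3,-4.5],0]]'

```text
clock: 3.75
position: [0.4878, 0.3958, 0.1352]
tcp_rot: [1.322, 1.133, -1.323]
wrist_force: [0.8, -1.7, 1.2]
opening: 0.0003
```

```bash
python3 - <<'E'
from h import *
from cell import observe
import cv2
print(blk(observe()["position"]),observe()["wrist_force"],to(B(-.1424,.0306,.134)),to(B(-.135,.0355,.134)))
for n in("scene",):
  a=cv2.cvtColor(optics.get_image(n),cv2.COLOR_RGB2BGR);cv2.imwrite(f"pics/{n}2.png",cv2.resize(a[150:330,150:370],None,fx=3.2,fy=3.2))
E
```

```text
[-0.153   0.0176  0.1352] [ 0.76283657 -1.65262577  1.17000676] (array([ 0.12,  1.06, -1.3 ]), np.float64(-0.1)) (array([ 0.12,  1.8 , -1.79]), np.float64(-0.1))
```

View pics/scene2.png

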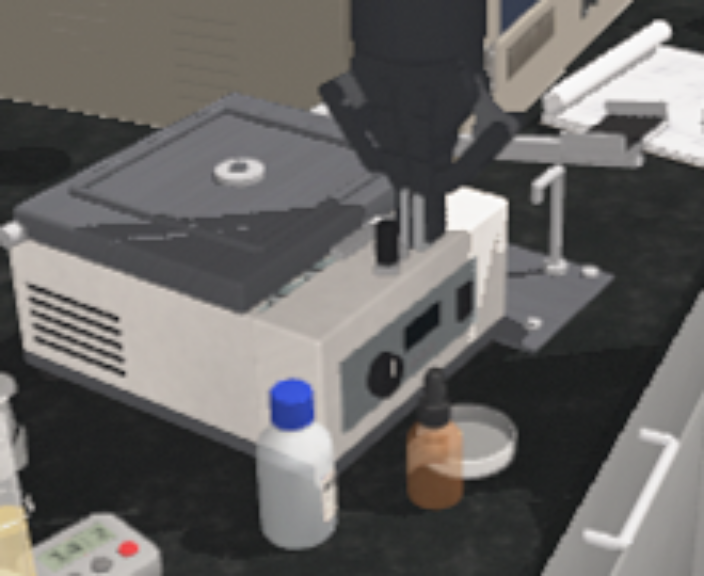

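The peg has moved left, to crop (387,225), and is against the fingers with about 1.7 N on them. I'll carry on along the arc.

>>> send_rows --plan '[[[0,0.25,-0.4],0],[[0,0.5,-0.75],0],[[0,0.8,-1.05],0],[[0,1.1,-1.35],0],[[0,1.35,-1.55],0],[[0,1.6,-1.7],0],[[0,1.7,-1.8],0],[[0,1.7,-1.8],0]]'

```text
clock: 4.47
position: [0.5043, 0.4105, 0.1343]
tcp_rot: [1.316, 1.137, -1.328]
wrist_force: [-14.7, -6.2, 7.6]
opening: -0.0001
```

```bash
python3 - <<'E'
from h import *
from cell import observe
import cv2
print(blk(observe()["position"]),observe()["wrist_force"])
a=cv2.cvtColor(optics.get_image("scene"),cv2.COLOR_RGB2BGR);cv2.imwrite(f"pics/scene3.png",cv2.resize(a[150:330,150:370],None,fx=3.2,fy=3.2))
for t in(1,1.2,1.4,1.57): print(t,(proj("scene",B(-.118-.036*np.cos(t),.036*np.sin(t),.151))-150)*3.2)
E
```

```text
[-0.139   0.0346  0.1343] [-14.72601424  -6.19926661   7.63159527]
1 [385.48087696 222.3106621 ]
1.2 [373.23488175 221.86906034]
1.4 [361.5871018  220.29927882]
1.57 [352.53524282 218.13338094]
```

View pics/scene3.png

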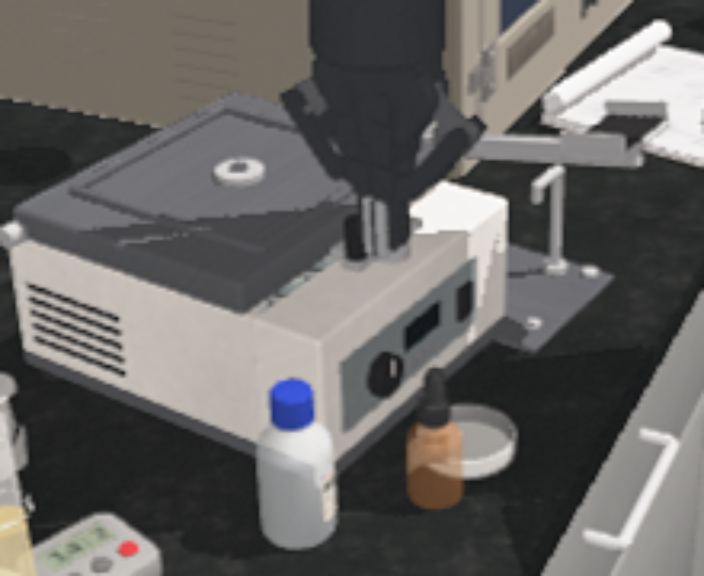

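The peg now sits at crop (355,222), about 1.5 rad, and the force has risen to 16 N, so the catch is at its stop. I'll back off, rise, and go above the pedal.

>>> send_rows --plan '[[[0,-1,0.2],0],[[0,-2,0.4],0],[[-2,-2.5,0.5],0],[[-5,-3,1],0],[[-8,-3.5,2],0],[[-11,-4,5],0],[[-13,-5,9],0],[[-13,-6,12],0]]'

```text
clock: 5.18
position: [0.4293, 0.3016, 0.2705]
tcp_rot: [1.323, 1.135, -1.32]
wrist_force: [1.2, -0.1, 1.1]
opening: -0.0002
```

```bash
python3 - <<'E'
from h import *
from cell import observe
print(blk(observe()["position"]),observe()["wrist_force"],to(B(-.2,-.15,.25)),to(lever_pt(0,0,.2,.016)))
E
```

```text
[-0.1966 -0.0844  0.2705] [ 1.21505902 -0.05658109  1.07900161] (array([ 2.03, -0.34,  6.57]), np.float64(-0.1)) (array([11.49,  0.39,  6.59]), np.float64(-0.1))
```

```bash
python3 - <<'E'
from h import *
from cell import observe
import cv2
s=observe();M=Rot.from_rotvec(s["tcp_rot"]).as_matrix();c=optics.get_calibration("wrist");T=c["T_tool_cam"]
a=cv2.cvtColor(optics.get_image("wrist"),cv2.COLOR_RGB2BGR)
def pw(P):
    p=np.linalg.inv(T)@np.r_[M.T@(P-s["position"]),1]; q=c["mtx"]@(p[:3]*[1,-1,-1]); return q[:2]/q[2]
for P in [lever_pt(0,0,.2,.016)]+[lever_pt(0,0,.2+i*.023,.016) for i in(-1,1)]+[B(-.118,.036,.151),B(-.118,0,.126)]:
    u=pw(P);print(u);cv2.circle(a,tuple(int(v) for v in u),3,(255,255,0),-1)
cv2.imwrite("pics/w4.png",a)
E
```

```text
[284.16651576 271.49925839]
[306.50925572 269.19410622]
[261.15164264 273.87375608]
[377.94059224  63.95013174]
[365.309952   111.68678188]
```

View pics/w4.png

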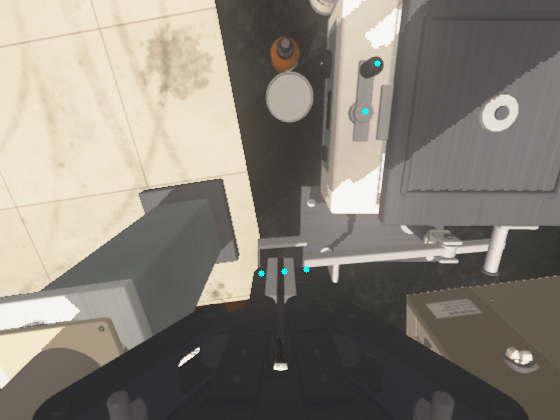

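The wrist view confirms the peg beside its pin: the projected 1.57 rad mark falls right on it at (377,64). The tread marks lie between the left flange at (280,243) and the fingers. Next I'll move over the pedal.

>>> send_rows --plan '[[[1,0.1,2],0],[[3,0.2,4],0],[[5,0.2,6],0],[[7,0.2,6.5],0],[[8,0.2,6.6],0],[[8,0.2,6.6],0],[[8,0.2,6.6],0]]'

```text
clock: 5.82
position: [0.4174, 0.2311, 0.1884]
tcp_rot: [1.317, 1.134, -1.327]
wrist_force: [0.1, 0.6, 0.2]
opening: 0.0001
```

```bash
python3 - <<'E'
from h import *
from cell import observe
import cv2
print(blk(observe()["position"]),observe()["wrist_force"],to(lever_pt(0,0,.2,.016)))
for n,x,y in(("scene",250,100),("top",210,150)):
  a=cv2.cvtColor(optics.get_image(n),cv2.COLOR_RGB2BGR);cv2.imwrite(f"pics/{n}5.png",cv2.resize(a[y:y+180,x:x+200],None,fx=3.2,fy=3.2))
E
```

```text
[-0.1977 -0.1558  0.1884] [0.08544013 0.5949859  0.17619327] (array([ 3.29,  0.5 , -0.59]), np.float64(-0.1))
```

View pics/scene5.png

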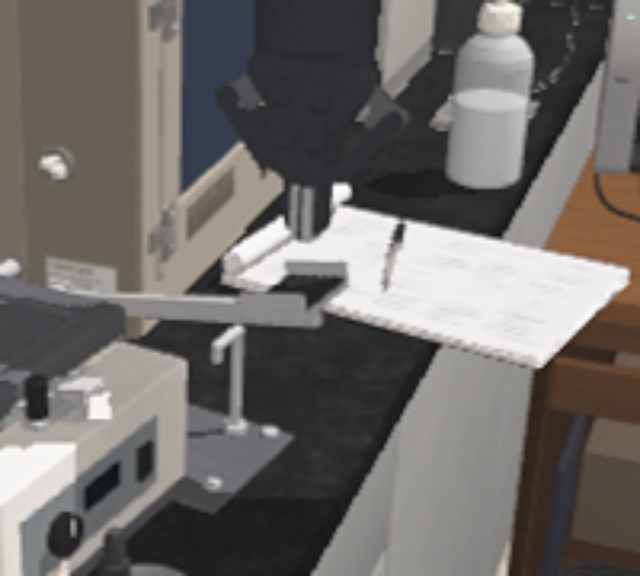

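View pics/top5.png

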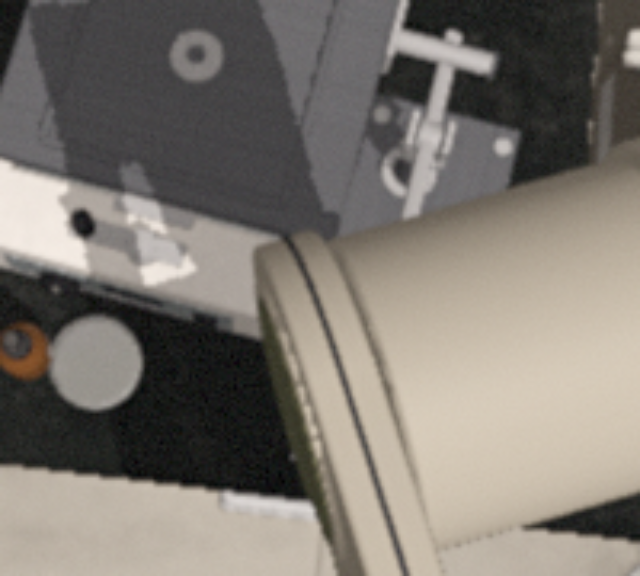

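>>> send_rows --plan '[[[1,0.2,-0.3],0],[[2,0.3,-0.6],0],[[3,0.3,-0.6],0],[[3.7,0.3,-0.6],0],[[4.4,0.3,-0.6],0],[[5,0.2,-0.6],0],[[5,0.2,-0.6],0]]'

```text
clock: 6.5
position: [0.4205, 0.2376, 0.1397]
tcp_rot: [1.319, 1.135, -1.325]
wrist_force: [-4.7, 0.1, 16.4]
opening: 0.0002
```

```bash
python3 - <<'E'
from h import *
from cell import observe
import cv2
print(blk(observe()["position"]),observe()["wrist_force"])
a=cv2.cvtColor(optics.get_image("scene"),cv2.COLOR_RGB2BGR);cv2.imwrite("pics/scene6.png",a)
a=a[150:290,220:400];cv2.imwrite("pics/scene6c.png",cv2.resize(a,None,fx=4,fy=4))
E
```

```text
[-0.1956 -0.1489  0.1397] [-4.65243653  0.09094069 16.43996563]
```

View pics/scene6.png

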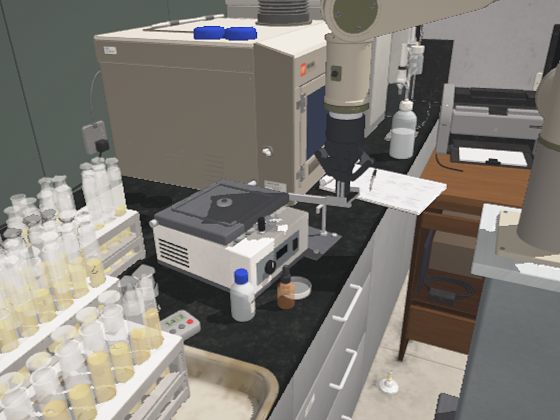

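View pics/scene6c.png

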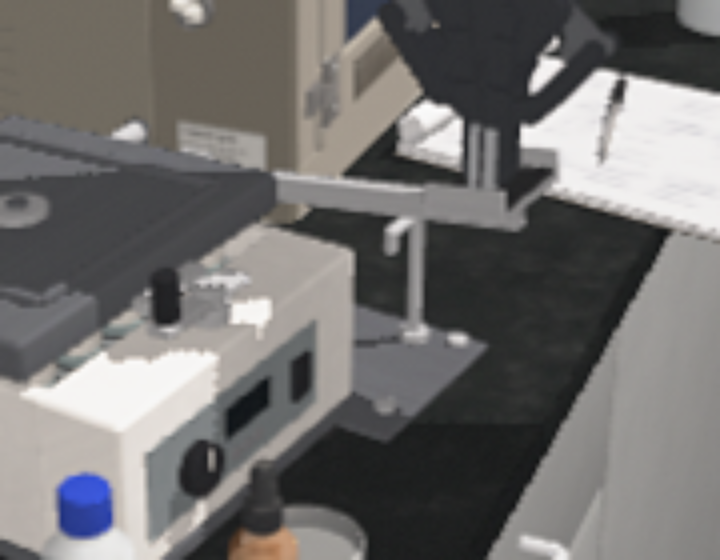

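Fingers are on the tread between the flanges, pressing with 16 N, and the pedal has started down. The arm is vertical and clear of the cover. I'll press on.

>>> send_rows --plan '[[[0.7,-0.1,0],0],[[1.4,-0.2,0],0],[[2.1,-0.3,0],0],[[2.8,-0.3,0],0],[[3.5,-0.3,0],0],[[4.2,-0.3,0],0],[[4.9,-0.2,0],0],[[5.5,-0.2,0],0]]'

```text
clock: 7.22
position: [0.4181, 0.2386, 0.0852]
tcp_rot: [1.319, 1.136, -1.324]
wrist_force: [-4.7, 1.7, 10.3]
opening: 0.0001
```

```bash
python3 - <<'E'
from h import *
from cell import observe
print(blk(observe()["position"]),observe()["wrist_force"],to(B(-.195,-.149,.046)))
E
```

```text
[-0.1981 -0.1483  0.0852] [-4.74188796  1.69534125 10.34383849] (array([3.92, 0.33, 0.07]), np.float64(-0.0))
```

>>> send_rows --plan '[[[0.6,0,0],0],[[1.2,0,0],0],[[1.8,0.1,0],0],[[2.4,0.2,0],0],[[3,0.3,0],0],[[3.5,0.3,0],0],[[4,0.3,0],0],[[4,0.3,0],0]]'

```text
clock: 7.88
position: [0.4245, 0.2393, 0.0481]
tcp_rot: [1.325, 1.133, -1.317]
wrist_force: [0.1, -0.7, 18.9]
opening: -0.0002
```

```bash
python3 - <<'E'
from h import *
from cell import observe
import cv2
print(blk(observe()["position"]),observe()["wrist_force"],observe()["qd"])
a=cv2.cvtColor(optics.get_image("scene"),cv2.COLOR_RGB2BGR)
a=a[130:290,200:400];cv2.imwrite("pics/scene7c.png",cv2.resize(a,None,fx=3.7,fy=3.7))
E
```

```text
[-0.1919 -0.1466  0.0481] [ 0.13359662 -0.69208506 18.85602236] [ 1.77645683e-03 -5.46884649e-03  3.31757355e-05  7.77234887e-03
  1.96339907e-02 -9.46943581e-04]
```

View pics/scene7c.png

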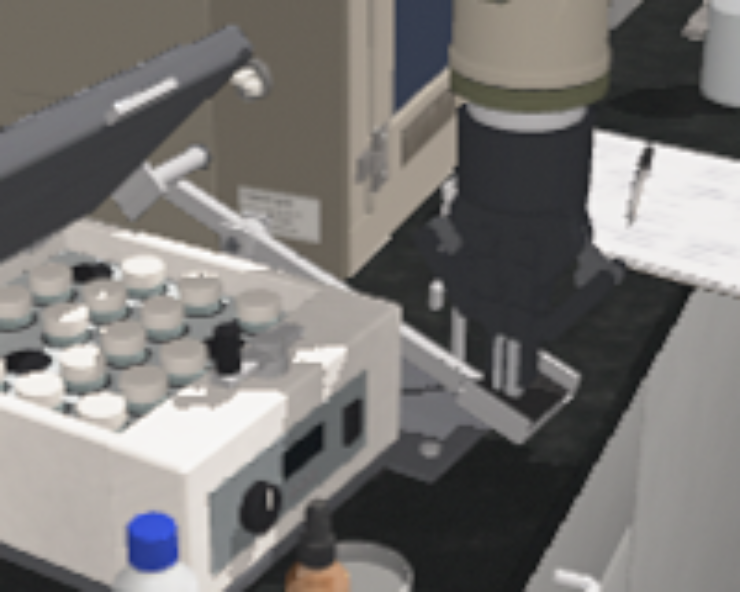

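The cover is raised, the tubes are visible, the catch is clear, and the pedal is at about 0.55 rad with 19 N on it. Next I'll push it to the right with the pedal held down.

>>> send_rows --plan '[[[0.3,0,0.6],0],[[0.3,0,1.3],0],[[0.3,0.1,2],0],[[0.3,0.2,2.7],0],[[0.3,0.3,3.4],0],[[0.3,0.4,4.1],0],[[0.3,0.5,4.7],0],[[0.3,0.5,5.2],0]]'

```text
clock: 8.6
position: [0.4227, 0.1889, 0.0466]
tcp_rot: [1.329, 1.135, -1.313]
wrist_force: [-2.9, 7.3, 12.6]
opening: 0.0003
```

```bash
python3 - <<'E'
from h import *
from cell import observe
import cv2
print(blk(observe()["position"]),observe()["wrist_force"])
a=cv2.cvtColor(optics.get_image("scene"),cv2.COLOR_RGB2BGR)
a=a[130:290,200:400];cv2.imwrite("pics/scene8c.png",cv2.resize(a,None,fx=3.7,fy=3.7))
E
```

```text
[-0.186  -0.1967  0.0466] [-2.89656484  7.3015207  12.64433122]
```

View pics/scene8c.png

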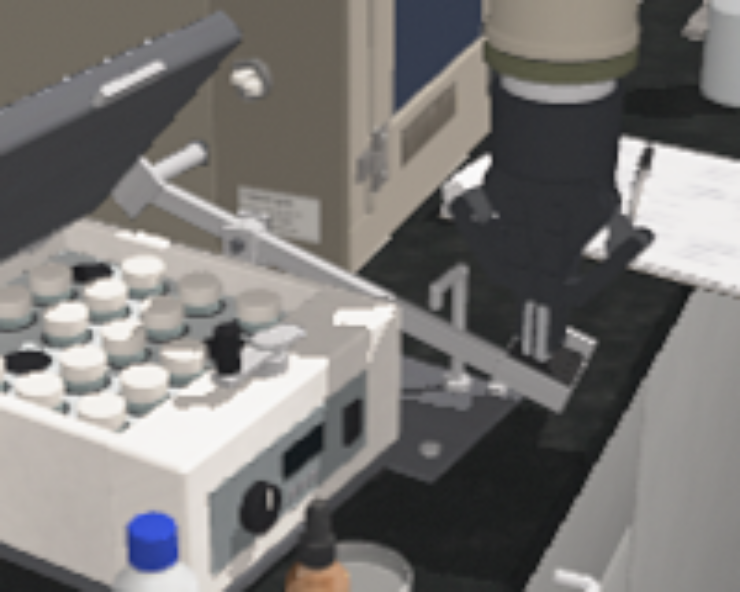

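>>> send_rows --plan '[[[0.3,0.1,0.5],0],[[0.3,0.1,1],0],[[0.3,0.2,1.4],0],[[0.3,0.3,1.8],0],[[0.3,0.3,2.1],0],[[0.3,0.3,2.3],0],[[0.3,0.3,2.3],0]]'

```text
clock: 9.23
position: [0.4239, 0.1666, 0.0451]
tcp_rot: [1.333, 1.134, -1.31]
wrist_force: [-2.2, 6.1, 13.7]
opening: 0.0001
```

```bash
python3 - <<'E'
from h import *
from cell import observe
import cv2
print(blk(observe()["position"]),observe()["wrist_force"])
a=cv2.cvtColor(optics.get_image("scene"),cv2.COLOR_RGB2BGR)
a=a[130:290,200:400];cv2.imwrite("pics/scene9c.png",cv2.resize(a,None,fx=3.7,fy=3.7,interpolation=cv2.INTER_CUBIC))
a=cv2.cvtColor(optics.get_image("wrist"),cv2.COLOR_RGB2BGR);cv2.imwrite("pics/w9.png",a)
for c in (.2,.24,.28,.31): print(c,(proj("scene",lever_pt(.55,c,.125,.008))-[200,130])*3.7,"pedal end left",(proj("scene",lever_pt(.55,c,.223,.016))-[200,130])*3.7)
E
```

```text
[-0.1815 -0.2186  0.0451] [-2.1909402   6.13938497 13.67017848]
0.2 [423.21257544 315.06772268] pedal end left [572.51610359 378.00722477]
0.24 [425.46805416 311.68096498] pedal end left [575.63907989 371.43832109]
0.28 [427.40712545 308.27586069] pedal end left [578.16247536 364.87200576]
0.31 [428.65379981 305.71368859] pedal end left [579.66577209 359.95630319]
```

View pics/scene9c.png

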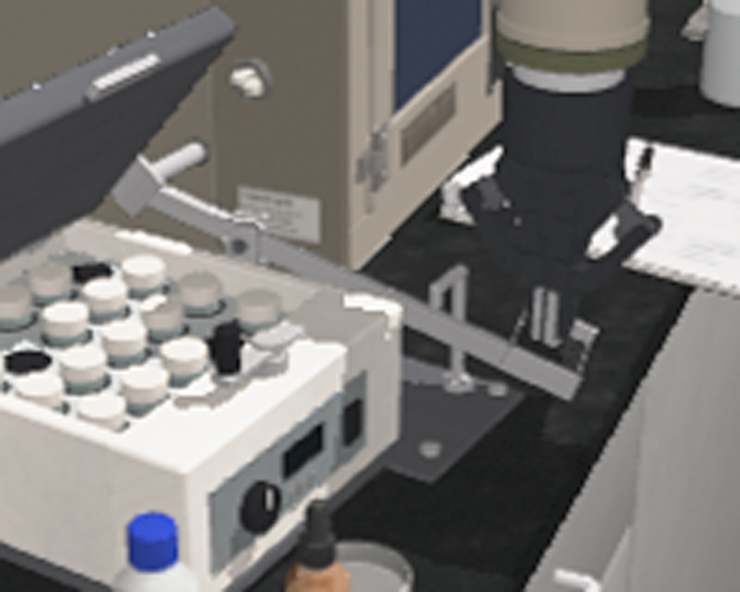

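View pics/w9.png

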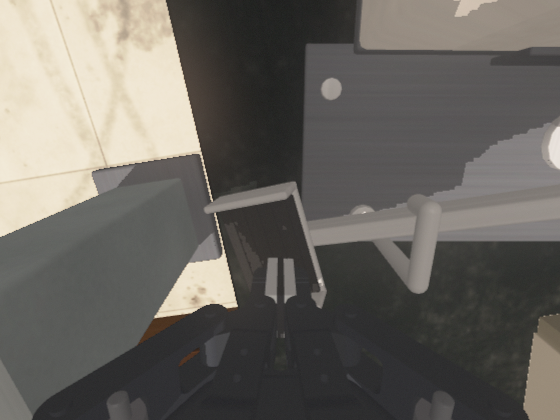

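The wrist view puts the bar at about (425,216), just right of the hook tip at (428,205), with the post top at (418,285). The pedal edges suggest clevis of about 0.24, so I'll go about 1 cm further right.

>>> send_rows --plan '[[[0.3,0,0.4],0],[[0.3,0,0.7],0],[[0.3,0,1],0],[[0.3,0,1.2],0],[[0.3,0,1.2],0]]'

```text
clock: 9.75
position: [0.4248, 0.159, 0.0445]
tcp_rot: [1.342, 1.136, -1.301]
wrist_force: [1.5, 21.6, 10.2]
opening: 0.0002
```

```bash
python3 - <<'E'
from h import *
from cell import observe
import cv2
print(blk(observe()["position"]),observe()["wrist_force"])
a=cv2.cvtColor(optics.get_image("wrist"),cv2.COLOR_RGB2BGR);cv2.imwrite("pics/w10.png",a)
E
```

```text
[-0.1794 -0.2259  0.0445] [ 1.48404169 21.5758639  10.23392713]
```

View pics/w10.png

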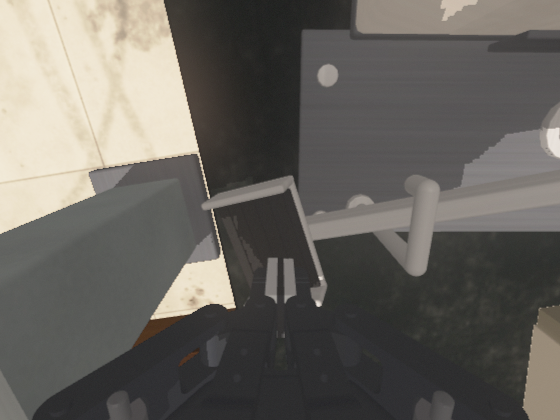

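Lateral force rose to 22 N at the clevis stop, finger y −0.226 against −0.227 predicted, and the bar has passed the tip at (418,185). I'll let the pedal up slowly.

>>> send_rows --plan '[[[-0.3,0,0.1],0],[[-0.7,0,0.1],0],[[-1.1,0,0.1],0],[[-1.5,0,0.1],0],[[-1.9,0,0.1],0],[[-2.3,0,0.1],0],[[-2.6,0,0.1],0],[[-2.9,0,0.1],0]]'

```text
clock: 10.47
position: [0.4211, 0.1589, 0.072]
tcp_rot: [1.34, 1.142, -1.305]
wrist_force: [-10.2, 8.9, 2.0]
opening: -0.0002
```

```bash
python3 - <<'E'
from h import *
from cell import observe
import cv2
print(blk(observe()["position"]),observe()["wrist_force"])
a=cv2.cvtColor(optics.get_image("wrist"),cv2.COLOR_RGB2BGR);cv2.imwrite("pics/w11.png",a)
a=cv2.cvtColor(optics.get_image("scene"),cv2.COLOR_RGB2BGR)
a=a[130:290,200:400];cv2.imwrite("pics/scene11c.png",cv2.resize(a,None,fx=3.7,fy=3.7,interpolation=cv2.INTER_CUBIC))
E
```

```text
[-0.1831 -0.2266  0.072 ] [-10.1653362    8.86718013   2.02563568]
```

View pics/w11.png

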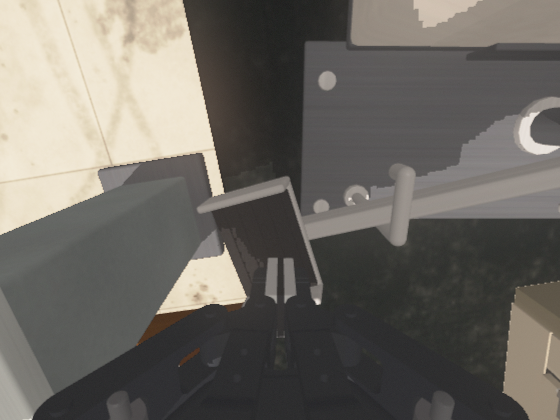

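View pics/scene11c.png

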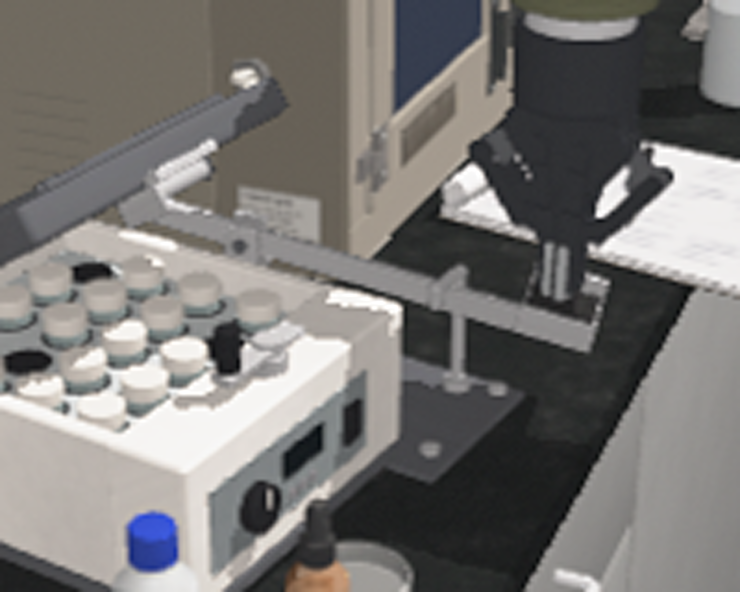

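The bar is now up under the hook in both views, and vertical force has dropped to 2 N. I'll ease the side loads and lift out.

>>> send_rows --plan '[[[-0.2,-0.3,-0.2],0],[[-0.5,-0.5,-0.4],0],[[-0.9,-0.6,-0.5],0],[[-1.4,-0.6,-0.5],0],[[-2.2,-0.6,-0.5],0],[[-3.5,-0.6,-0.5],0],[[-5,-0.6,-0.5],0],[[-7,-0.6,-0.5],0]]'

```text
clock: 11.23
position: [0.4146, 0.163, 0.1423]
tcp_rot: [1.338, 1.143, -1.307]
wrist_force: [0.4, 0.0, -0.7]
opening: -0.0003
```

>>> send_rows --plan '[[[-3,-1,0],0],[[-6,-2,0],0],[[-9,-3,0],0],[[-11,-4,0],0],[[-12,-5,0],0],[[-12,-5,0],0],[[-12,-5,0],0]]'

```text
clock: 11.82
position: [0.3646, 0.1684, 0.2627]
tcp_rot: [1.339, 1.142, -1.305]
wrist_force: [0.6, 0.2, -0.2]
opening: -0.0
```

```bash
python3 - <<'E'
from h import *
from cell import observe
import cv2
s=observe();print(blk(s["position"]),s["wrist_force"],s["clock"])
a=cv2.cvtColor(optics.get_image("wrist"),cv2.COLOR_RGB2BGR);cv2.imwrite("pics/w12.png",a)
b=cv2.cvtColor(optics.get_image("scene"),cv2.COLOR_RGB2BGR);cv2.imwrite("pics/scene12.png",b)
a=b[130:290,200:400];cv2.imwrite("pics/scene12c.png",cv2.resize(a,None,fx=3.7,fy=3.7,interpolation=cv2.INTER_CUBIC))
E
```

```text
[-0.2403 -0.2258  0.2627] [ 0.6237792   0.22126595 -0.21138526] 11.8167
```

View pics/w12.png

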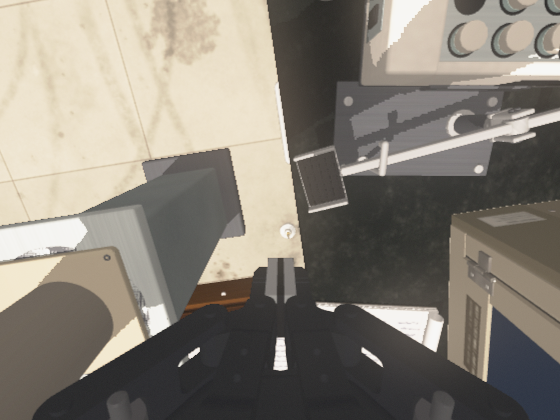

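View pics/scene12c.png

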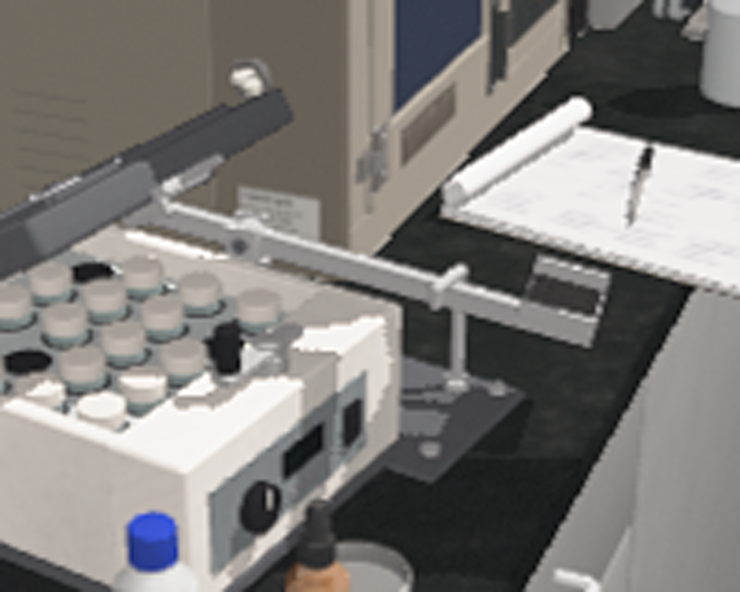

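```bash
python3 - <<'E'
from h import *
from cell import observe, r
import cv2
s=observe();M=Rot.from_rotvec(s["tcp_rot"]).as_matrix();c=optics.get_calibration("wrist");T=c["T_tool_cam"]
def w(px,z):
    p=np.linalg.inv(c["mtx"])@[*px,1]; d=M@T[:3,:3]@(p*[1,-1,-1]); o=s["position"]+M@T[:3,3]; return o+d*(z-o[2])/d[2]
p=blk(w((322,180),.077));q=blk(w((512,125),.1));print(p,q,"clevis",np.arctan2(q[1]-p[1],q[0]-p[0]), np.arctan2(-.15-p[1],-p[0]))
a=cv2.imread("pics/scene12.png");o=cv2.imread("pics/scene0.png");d=cv2.absdiff(a,o)[260:325,225:315];print("bystander diff",d.max(axis=2).mean())
cv2.imwrite("pics/by.png",np.hstack([cv2.resize(x[255:330,220:320],None,fx=3.9,fy=3.9) for x in(o,a)]))
E
```

```text
[-0.1929 -0.2114  0.077 ] [-0.0091 -0.1516  0.1   ] clevis 0.3145517258749193 0.3081597649329883
bystander diff 2.815042735042735
```

View pics/by.png

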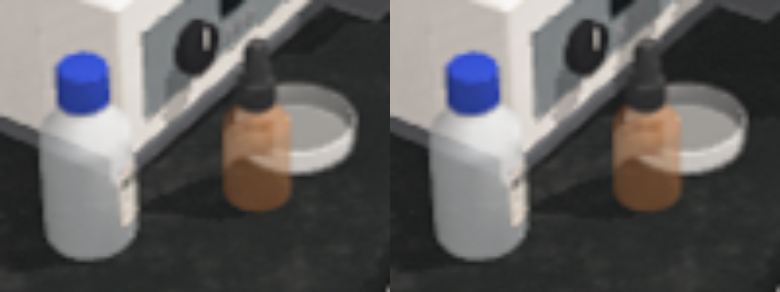

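The before and after views show the two bottles and the dish unmoved. Clevis measures about 0.31 and the arm is clear, so I'm handing in.

```bash
python3 -c "
from cell import r
print(r.close_job())"
```

```text
the job is handed in; nothing more can be done
None
```

The block is open and the job was handed in at about 12 s of the 54 s allowed. No verdict was reported.

**What I did:** I pushed the catch to its left stop, where the force rose to about 16 N, with the cover still shut. I then pressed the pedal to about 0.55 rad with closed fingers, which raised the cover. With the pedal down I pushed it right until it hit the clevis stop (about 22 N sideways), let it come up under the keeper hook, and lifted clear.

**Last checks:**
- **Catch:** the peg sits beside its pin, at about 1.5 rad.
- **Lever:** the bar is held under the hook. Clevis measures about 0.31.
- **Cover:** it stands open in the pictures. I did not measure its front height or the lever angle separately. The fingertip height at release (0.072 m) fits the expected held angle of about 0.40.
- **Bystanders:** the bottles and dish look unmoved compared with the first picture.
- **Robot:** it is clear of everything, with the wrist force back to about zero.

**One disagreement:** my first estimate of the block's position, taken from the cover's edges, was about 8 mm too far back. I corrected it from the housing front, the peg and the lever, and later wrist-camera views agreed to a few millimetres.

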